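# Assemble a steel filter tower on its stand

## Robot

A 7-joint arm with a two-finger parallel gripper is mounted at the origin on the work surface. World frame = base frame: x ahead of the robot, y to its left, z up, the work surface at z = 0. Lengths are in m, angles in rad, forces in N, time in s.
With the tool pointing down it reaches from about 0.425 to 0.875 m from the base axis. Payload 9.9 kg.
Tool frame: the origin (TCP) lies midway between the tips of the shut fingers; the grasp point (between the pads) lies 19 mm behind it; y points along the fingers, x is the direction in which the jaws open and shut, and the axes are right-handed (so a half turn about y gives the same grasp; the last joint's range is limited). The gripper opens to 85 mm and grips with 20 to 120 N. Pads are 22 mm wide; open, the fingers measure 114 mm over their backs; the gripper's body (76 mm by 85 mm) begins 54 mm behind the grasp point. The pads swing forward as they close: fully open they stand 13 mm farther back than shut.
Start: joints at [-1.286, 0.576, 0.025, 1.437, -0.015, 1.129, -0.057], TCP at [0.243, 0.63, 0.231] pointing down, gripper open.
Joint ranges: [-2.76, 2.76], [-0.34, 2.15], [-1.52, 1.57], [0.19, 2.46], [-1.09, 4.23], [0.17, 1.99], [-2.82, 2.82]. Speed limits (rad/s): [2.22, 2.22, 3.01, 3.01, 3.14, 3.14, 3.14].

## Interface

Orientations are given as [roll, pitch, yaw] about the fixed x, y, z axes, in that order (R = Rz(yaw) Ry(pitch) Rx(roll)).
In Python, from rig import ctrl, imaging, workorder, outline_of gives the robot as it stands.
- The arm moves only by the tool step_arm, never from a script. Its argument "targets" is a list of rows, each an object with "dp": the shift along the world's x, y, z in units of 750 mm (1.0 is 750 mm), a list of three; "roll": the turn about the world's z in units of 90 degrees (1.0 is 90 degrees); "jaw": the closure, from 0 (fully open) to 1 (shut). A call has 1 to 8 rows; each row is the pose to reach, as a shift and turn from the pose commanded when the call began; what a row does not reach only later rows make up. A row lasts 1/12 s, in which the tool goes at most 41.7 mm and 7.16 degrees, less where a joint would pass 70% of its speed; a pose out of reach is approached as far as the arm can. A call with a number of a shift or a turn outside -1 to 1 is refused whole. A call with a gripper value outside its range is refused whole. The fingers move at their own pace and stop on an object; "force" is the grip in N (left out, the last holds). Time passes only in rows, so rows that repeat a pose let the fingers close. It gives the time, the measured TCP pose, the force and the opening at its end, in the units of the state.
- ctrl.sense(): the state, without advancing time (a new reading comes with each control period).
- imaging.grab_frame(name): name is "scene" or "side" or "wrist"; returns the picture (420x560x3 uint8, red, green, blue); there is no depth.
- imaging.get_calibration(name): a dict with "fx", "fy", "cx", "cy" (pixels), "rvec" (rotation vector, rad) and "tvec" (3), from world to camera coordinates, as OpenCV has them. Camera axes: x right, y down, z forward; pixel columns grow to the right and rows downward; lengths in m; the calibration is good to about 2 mm. A picture is of the moment at which its call begins: read the wrist's pose just before it. get_calibration takes no time and is no camera call; for the wrist camera it gives the pose at the moment of the call.
- workorder.close_job(): hands the job in, once; it reports no verdict.
Trained networks look in the newest picture that a camera, given by its name, has taken for a name from the list of things; names that differ only in an ending like _2 or _b are one class to them, and where a whole thing is asked for, a point or a joint stands for the part that bears it (a point fixed in the world has none). Each returns a list of dicts, best first, with "conf" (0 to 1); they miss things now and then, are a little off and sometimes report something else, mostly with a low value. They report only what shows in the picture. A call takes as long as a camera call. They do not tell look-alikes from the thing itself.
- outline_of(query, camera): "mask" (420x560 bool, what is visible of it) and "uv" ([column, row] in pixels, amid what is visible of it).
The state is a dict: "time": time; "joints": joint angles; "joint_vel": joint speeds; "joint_efforts": joint torques, N m; "ee_pos": TCP position; "eef_rot": TCP orientation; "contact_force": force on the tool from outside, world axes, zero at the start; "ft_torque": the same for the moment, N m; "gripper_width": opening from 0.0 (shut) to 1.0 (fully open).
Only numpy, scipy, OpenCV 4.12 (cv2) and the standard library are available. Lean on these libraries where they do the work, as an engineer would, in place of code of your own. Each camera call takes 0.05 s, during which the arm holds its last target. There are 200 camera calls.

## Task

Build the filter tower up on the round stand, one part at a time from the bottom: first the base, on it the perforated support disc, on that the funnel tube, and last the knobbed lid. Each part must sit upright and fully home on the one below before the next goes on. Leave the beaker, the amber vial and the culture dish where they stand.

Things in the scene. Friction and masses are not known exactly. Their poses are not given: they have to be found in the camera images.
- stand: Fixed round stand: grey disc 90 mm wide and 12 mm thick, on it a steel step 70 mm wide up to 20 mm, and in the middle of that a locating boss 10 mm high (36 mm wide at its foot, tapering to 20 mm at its top, total height 30 mm; small dark hole in its top). The base seats on the step at 20 mm, over the boss. Origin: centre of the underside; z up.
- base: Loose tower base, squat solid steel cylinder 64 mm wide, 0.35 kg, standing upright: straight side up to a flat shoulder at 40 mm, then a locating boss as on the stand (36 to 20 mm wide, 10 mm high, top at 50 mm) with one dark hole 12 mm wide in its top, and a dark band round its side. Underside hollow: bore 42 mm wide, 12 mm deep, fits over the stand's boss. Origin: centre of the underside; z up; round, yaw is of no account.
- disc: Loose perforated support disc, steel, 54 mm wide, 0.12 kg, lying flat the right way up: straight side up to a flat shoulder at 17 mm, then a locating boss (36 to 20 mm wide, 10 mm high, top at 27 mm); many small dark holes in boss top and shoulder. Underside hollow: bore 42 mm wide, 12 mm deep, fits over the base's boss and rests on the base's shoulder. Origin: centre of the underside; z up; round.
- funnel: Loose funnel tube, plain straight steel tube open at both ends, 58 mm outside, bore 42 mm, 60 mm high, 0.25 kg, standing upright (keep it this way up); its lower end fits over the disc's boss, resting on the disc's shoulder. Origin: centre of the underside; z up; round.
- lid: Loose lid, 0.13 kg, standing on its plug: tapered steel plug below (22 mm wide at the bottom, 36 mm at the top, 10 mm high), steel flange 62 mm wide from 10 to 16 mm, upright straight black knob 18 mm wide from 16 to 42 mm on top. The plug goes into the tube's mouth until the flange rests on the rim. Origin: centre of the plug's underside; z up; round.
- beaker: Bystander: empty glass beaker, 52 mm wide, 65 mm high, loose. Origin: centre of the underside. Leave alone.
- vial: Bystander: small amber vial with a white cap, 24 mm wide, 42 mm high, loose. Origin: centre of the underside. Leave alone.
- dish: Bystander: closed clear culture dish, 54 mm wide, 15 mm high, loose. Origin: centre of the underside. Leave alone.
There are look-alikes about, which are no part of the job. Leave any blue look-alike of the stand alone.

How it is judged:
On the way, in this order (a step that is already met when the one before it is completed fails the run):
1. the base is seated on the stand (horizontal distance between base and stand below 0.006 m and z of base in the frame of stand between 0.017 and 0.023 m and angle between base's own z axis and vertical below 0.08 rad), for 0.2 s.
2. the perforated disc is seated on the base (horizontal distance between disc and base below 0.006 m and z of disc in the frame of base between 0.037 and 0.043 m and angle between disc's own z axis and vertical below 0.08 rad), for 0.2 s.
3. the funnel tube is seated on the disc (horizontal distance between funnel and disc below 0.006 m and z of funnel in the frame of disc between 0.014 and 0.02 m and angle between funnel's own z axis and vertical below 0.08 rad), for 0.2 s.
4. the lid is seated on the funnel tube (horizontal distance between lid and funnel below 0.006 m and z of lid in the frame of funnel between 0.047 and 0.053 m and angle between lid's own z axis and vertical below 0.08 rad), for 0.2 s.
At the end, for the whole second after the job is handed in: Base on stand, disc on base, funnel tube on disc and lid on funnel tube, each within 6 mm of the axis of the one below, within 3 mm of its fully seated height, upright within 0.08 rad, released and at rest (all of step 1 and all of step 2 and all of step 3 and all of step 4 and linear speed of each of base, disc, funnel, lid below 0.02 m/s and angular speed of each of base, disc, funnel, lid below 0.3 rad/s); the robot touches nothing.
It fails at once if the beaker is pushed more than 25 mm or tipped (distance of beaker from where it was at the start of the episode above 0.025 m or angle between beaker's own z axis and vertical above 0.5 rad).
It fails at once if the vial is pushed more than 25 mm or tipped (distance of vial from where it was at the start of the episode above 0.025 m or angle between vial's own z axis and vertical above 0.5 rad).
It fails at once if the dish is pushed more than 25 mm or tipped (distance of dish from where it was at the start of the episode above 0.025 m or angle between dish's own z axis and vertical above 0.5 rad).
It also fails if it takes over 109 s, if anything falls off the work surface, if the arm or the gripper's body presses on something with over 40 N, if the wrist force passes 120 N, or if a joint passes its speed limit or range.

## Working session

There is one attempt and no reset: what is moved stays moved. The work goes in short steps, Python scripts to look and compute and a tool call to move; the robot and the scene stay as the last step left them, time stands still between calls to the robot, and variables do not carry over. Pictures are saved under pics/ and viewed, about 12 in all and at most 16, crops included, and the job is handed in when it is done.

Besides the shell and the picture viewer there is one more tool, called after "Request:" in YAML: its name, and indented under it one key for each argument. step_arm: Moves the arm, as the interface text tells. Shifts and turns lie within -1 to 1; 1 stands for 750 mm of shift or 90 degrees of turn. Its arguments: {"type":"object","properties":{"targets":{"type":"array","items":{"type":"object","properties":{"dp":{"type":"array","items":{"type":"number","minimum":-1,"maximum":1}},"roll":{"type":"number","minimum":-1,"maximum":1},"jaw":{"type":"number"}}}},"force":{"type":"number"}},"required":["targets"]}

```bash
mkdir -p pics; ls; cat > h.py <<'E'
import cv2, numpy as np
from rig import ctrl, imaging, workorder, outline_of
def cal(n):
    c=imaging.get_calibration(n); K=np.array([[c['fx'],0,c['cx']],[0,c['fy'],c['cy']],[0,0,1.]])
    return K,cv2.Rodrigues(np.array(c['rvec'],float))[0],np.array(c['tvec'],float).ravel()
def ray(n,uv,z,C=None):
    K,R,t=C or cal(n); d=R.T@np.linalg.inv(K)@np.array([*uv,1.]); o=-R.T@t
    return o+d*(z-o[2])/d[2]
def proj(n,P,C=None):
    K,R,t=C or cal(n); p=K@(R@np.asarray(P,float)+t); return p[:2]/p[2]
def snap(n,f):
    C=cal(n); im=imaging.grab_frame(n); cv2.imwrite('pics/'+f,im[:,:,::-1]); return im,C
E
python3 - <<'E'
from h import *
s=ctrl.sense(); print(s)
for n in('scene','side','wrist'):
    im,C=snap(n,n+'0.png'); print(n,(-C[1].T@C[2]).round(3),C[0][0,0])
    for q in('stand','base','disc','funnel','lid','beaker','vial','dish'):
        for o in outline_of(q,n):
            ys,xs=np.where(o['mask']); print(q,round(o['conf'],2),np.round(o['uv'],0),xs.min(),xs.max(),ys.min(),ys.max(),ray(n,o['uv'],0.02,C)[:2].round(3))
E
```

```text
pics
{'time': 0.0, 'joints': array([-1.28578558,  0.5765455 ,  0.02485259,  1.43793358, -0.01500427,
        1.12900949, -0.05651919]), 'joint_vel': array([-0.00021936,  0.00080448,  0.00026369,  0.00051754,  0.00035873,
       -0.0018488 ,  0.00045343]), 'joint_efforts': array([-4.96717803e-04, -7.65758157e+01,  2.25033984e+00, -2.85962248e+01,
        1.53413625e-02,  1.29121193e-02,  8.50845367e-06]), 'ee_pos': array([0.24317122, 0.62917172, 0.23042483]), 'eef_rot': array([-1.57088733,  0.00170878,  1.2019911 ]), 'contact_force': array([0.88871437, 0.19007287, 0.41694838]), 'ft_torque': array([-0.02986965,  0.04357002, -0.00252816]), 'gripper_width': 1.001352767265447}
scene [ 0.927 -0.25   0.647] 411.07021289461454
stand 0.67 [354. 165.] 332 371 148 179 [0.434 0.22 ]
stand 0.67 [309. 134.] 292 328 122 148 [0.297 0.186]
base 0.97 [254. 208.] 237 269 192 228 [ 0.44 -0.03]
disc 0.87 [200. 323.] 183 217 303 337 [ 0.614 -0.217]
funnel 0.59 [342. 246.] 327 361 224 267 [0.6   0.071]
lid 0.95 [127. 247.] 108 142 233 260 [ 0.412 -0.277]
beaker 0.9 [440. 159.] 426 455 144 178 [0.511 0.401]
[... 287 characters left out ...]
6 220 255 [ 0.445 -0.032]
base 0.67 [340. 194.] 326 354 178 213 [0.62  0.093]
disc 0.96 [399. 292.] 381 413 276 304 [ 0.6   -0.228]
disc 0.24 [269. 135.] 261 279 126 153 [0.538 0.443]
funnel 0.8 [341. 194.] 326 354 177 213 [0.62  0.091]
lid 0.64 [296. 344.] 275 315 326 360 [ 0.404 -0.287]
beaker 0.64 [270. 135.] 261 279 126 154 [0.541 0.445]
vial 0.58 [288. 184.] 284 294 178 197 [0.517 0.161]
dish 0.66 [380. 342.] 362 397 326 358 [ 0.524 -0.316]
wrist [0.182 0.654 0.374] 293.95466879906724
stand 0.68 [ 91. 395.] 74 106 376 411 [0.434 0.253]
stand 0.58 [ 11. 317.] 0 41 294 349 [0.276 0.22 ]
disc 0.58 [ 93. 394.] 74 106 375 411 [0.434 0.257]
funnel 0.33 [ 94. 394.] 74 106 375 411 [0.434 0.259]
```

View scene.

View pics/scene0.png

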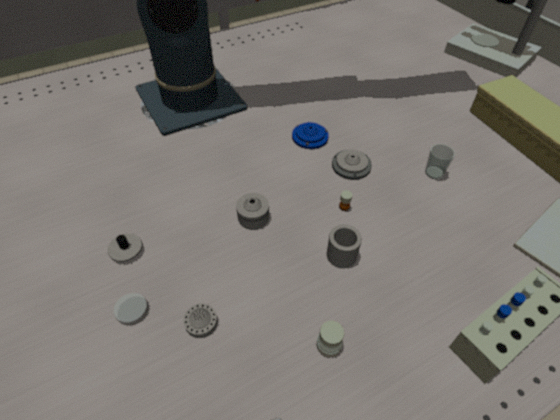

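View pics/side0.png

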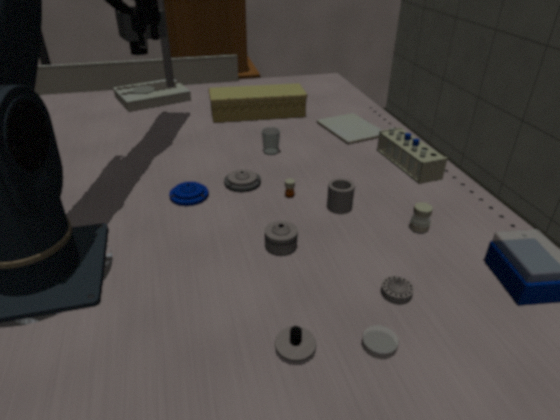

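```bash
cat >> h.py <<'E'
from scipy.optimize import least_squares
# profiles (radius, z) in mm
PR=dict(stand=[(45,0),(45,12),(35,12),(35,20),(18,20),(10,30)],base=[(32,0),(32,40),(18,40),(10,50)],disc=[(27,0),(27,17),(18,17),(10,27)],
 funnel=[(29,0),(29,60)],lid=[(11,0),(18,10),(31,10),(31,16),(9,16),(9,42)],beaker=[(26,0),(26,65)],vial=[(12,0),(12,42)],dish=[(27,0),(27,15)])
A=np.linspace(0,2*np.pi,48)
def sil(q,x,y,z0,C,S=4):
    m=np.zeros((420*S,560*S),np.uint8); K,R,t=C
    rings=[]
    for r,z in PR[q]:
        P=np.c_[x+r/1e3*np.cos(A),y+r/1e3*np.sin(A),np.full(48,z0+z/1e3)]@R.T+t
        p=P@K.T; rings.append(p[:,:2]/p[:,2:])
    for a,b in zip(rings,rings[1:]):
        cv2.fillConvexPoly(m,cv2.convexHull(((np.r_[a,b]+.5)*S*16).astype(np.int32)),1,shift=4)
    return m
def cen(m,S=1):
    M=cv2.moments(m.astype(np.uint8),True); return np.array([M['m10']/M['m00']+.5,M['m01']/M['m00']+.5])/S-.5,M['m00']/S/S
def fit(q,obs,xy0,z0=0.):
    "obs: list of (mask,C)"
    cs=[cen(m) for m,_ in obs]
    f=lambda p:np.concatenate([cen(sil(q,p[0],p[1],z0,C),4)[0]-c[0] for (m,C),c in zip(obs,cs)])
    r=least_squares(f,xy0,diff_step=.005)
    return r.x,r.fun,[cen(sil(q,*r.x,z0,C),4)[1]/c[1] for (m,C),c in zip(obs,cs)]
E
python3 - <<'E'
from h import *
X=dict(stand=(.43,.22),base=(.44,-.03),disc=(.61,-.22),funnel=(.61,.08),lid=(.41,-.28),beaker=(.52,.4),vial=(.51,.15),dish=(.53,-.31))
Cs={n:cal(n) for n in('scene','side')}
for n in Cs: imaging.grab_frame(n)
for q in X:
    obs=[]
    for n in Cs:
        b=[o for o in outline_of(q,n)]
        b=sorted(b,key=lambda o:np.hypot(*(ray(n,o['uv'],.02,Cs[n])[:2]-X[q])))
        if b: obs.append((b[0]['mask'],Cs[n]))
    for ob in ([obs]+[[o] for o in obs]):
        x,f,a=fit(q,ob,X[q]); print(q,x.round(4),f.round(2),np.round(a,2))
E
```

```text
stand [0.418  0.2277] [ 0.37  0.15 -0.19  0.68] [1.08 1.03]
stand [0.4172 0.2272] [ 0. -0.] [1.08]
stand [0.419  0.2308] [ 0. -0.] [1.02]
base [ 0.4443 -0.0352] [ 0.46  0.26 -0.25  0.87] [1.04 1.04]
base [ 0.4433 -0.0357] [ 0. -0.] [1.04]
base [ 0.4455 -0.0326] [ 0. -0.] [1.04]
disc [ 0.6043 -0.2114] [ 0.61  0.38 -0.46  0.9 ] [1.09 1.03]
disc [ 0.6032 -0.212 ] [0. 0.] [1.09]
disc [ 0.6061 -0.2096] [0. 0.] [1.03]
funnel [0.6072 0.0689] [ 0.24  0.36 -0.48  0.53] [1.01 1.1 ]
funnel [0.6063 0.069 ] [0. 0.] [1.01]
funnel [0.6091 0.0708] [-0. -0.] [1.09]
lid [ 0.4031 -0.2795] [ 0.77  0.16 -0.1   0.69] [1.03 1.09]
lid [ 0.4021 -0.2806] [-0. -0.] [1.02]
lid [ 0.4035 -0.2783] [-0. -0.] [1.09]
beaker [0.5237 0.3811] [ 0.64  0.6  -0.85  1.37] [1.12 1.12]
beaker [0.5216 0.3813] [-0.  0.] [1.12]
beaker [0.5281 0.3893] [-0.  0.] [1.1]
vial [0.5121 0.1429] [ 0.26  0.88 -0.83  0.22] [1.35 1.33]
vial [0.5099 0.1439] [-0.  0.] [1.35]
vial [0.5143 0.1436] [-0.  0.] [1.33]
dish [ 0.5284 -0.3052] [ 0.7   0.06 -0.08  0.79] [1.04 1.08]
dish [ 0.5277 -0.3062] [-0. -0.] [1.04]
dish [ 0.5291 -0.3038] [-0. -0.] [1.07]
```

Request:
step_arm:
  targets:
    - {"dp":[0.16,-0.37,-0.03],"roll":-0.637,"jaw":0}
    - {"dp":[0.16,-0.37,-0.03],"roll":-0.637,"jaw":0}
    - {"dp":[0.16,-0.37,-0.03],"roll":-0.637,"jaw":0}
    - {"dp":[0.16,-0.37,-0.03],"roll":-0.637,"jaw":0}
    - {"dp":[0.16,-0.37,-0.03],"roll":-0.637,"jaw":0}
    - {"dp":[0.16,-0.37,-0.03],"roll":-0.637,"jaw":0}
    - {"dp":[0.16,-0.37,-0.03],"roll":-0.637,"jaw":0}
    - {"dp":[0.16,-0.37,-0.03],"roll":-0.637,"jaw":0}

```text
time: 2.92
ee_pos: [0.3659, 0.3454, 0.209]
eef_rot: [-1.573, -0.0, 0.189]
contact_force: [0.2, -0.6, -0.2]
gripper_width: 1.002
```

Request:
step_arm:
  targets:
    - {"dp":[0.07,-0.157,0],"jaw":0}
    - {"dp":[0.07,-0.157,0],"jaw":0}
    - {"dp":[0.07,-0.157,0],"jaw":0}
    - {"dp":[0.07,-0.157,0],"jaw":0}
    - {"dp":[0.07,-0.157,0],"jaw":0}

```text
schema error: expected keys dp, roll, jaw
```

```bash
python3 - <<'E'
from h import *
s=ctrl.sense(); print(s['time'],s['ee_pos'].round(4),s['eef_rot'].round(3))
im,C=snap('wrist','w1.png'); print((-C[1].T@C[2]).round(3),C[1][2].round(3))
print(proj('wrist',s['ee_pos'],C))
for q,x in(('stand',(.418,.228)),('base',(.444,-.035)),('vial',(.512,.143))):
    for o in outline_of(q,'wrist'):
        ys,xs=np.where(o['mask']); print(q,round(o['conf'],2),np.round(o['uv']),xs.min(),xs.max(),ys.min(),ys.max(),*fit(q,[(o['mask'],C)],x)[::2])
E
```

```text
2.9167 [0.3659 0.3454 0.209 ] [-1.573 -0.     0.189]
[0.354 0.412 0.352] [ 0.05  -0.261 -0.964]
[277.82377503 264.41767698]
stand 0.86 [300. 287.] 268 335 254 317 [0.41892657 0.22613497] [1.0689699040418725]
stand 0.66 [207. 290.] 184 233 257 321 [0.30111013 0.19812691] [1.572961258561644]
vial 0.49 [353. 348.] 348 362 344 357 [0.50542689 0.15607185] [4.050854037267081]
```

View pics/w1.png

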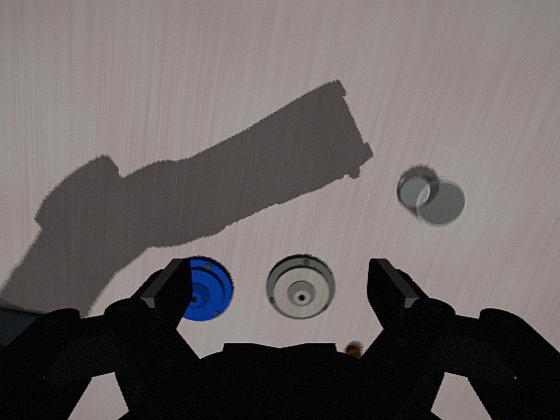

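Request:
step_arm:
  targets:
    - {"dp":[0.08,-0.4,-0.04],"roll":0,"jaw":0}
    - {"dp":[0.08,-0.4,-0.04],"roll":0,"jaw":0}
    - {"dp":[0.08,-0.4,-0.04],"roll":0,"jaw":0}
    - {"dp":[0.08,-0.4,-0.04],"roll":0,"jaw":0}
    - {"dp":[0.08,-0.4,-0.04],"roll":0,"jaw":0}
    - {"dp":[0.08,-0.4,-0.04],"roll":0,"jaw":0}
    - {"dp":[0.08,-0.4,-0.04],"roll":0,"jaw":0}
    - {"dp":[0.08,-0.4,-0.04],"roll":0,"jaw":0}

```text
time: 3.78
ee_pos: [0.4242, 0.0484, 0.1788]
eef_rot: [-1.572, -0.001, 0.202]
contact_force: [0.3, 0.2, 0.1]
gripper_width: 0.997
```

```bash
python3 - <<'E'
from h import *
s=ctrl.sense(); print(s['time'],s['ee_pos'].round(4),s['eef_rot'].round(3))
im,C=snap('wrist','w2.png')
for q,x in(('base',(.444,-.035)),):
    for o in outline_of(q,'wrist'):
        ys,xs=np.where(o['mask']); print(q,round(o['conf'],2),np.round(o['uv']),xs.min(),xs.max(),ys.min(),ys.max(),*fit(q,[(o['mask'],C)],x)[::2])
E
```

```text
3.7833 [0.4242 0.0484 0.1788] [-1.572e+00 -1.000e-03  2.020e-01]
base 0.74 [282. 277.] 253 312 242 310 [ 0.44595031 -0.03663898] [1.004722392168859]
```

Request:
step_arm:
  targets:
    - {"dp":[0.029,-0.117,-0.1],"roll":0,"jaw":0}
    - {"dp":[0.029,-0.117,-0.1],"roll":0,"jaw":0}
    - {"dp":[0.029,-0.117,-0.1],"roll":0,"jaw":0}
    - {"dp":[0.029,-0.117,-0.1],"roll":0,"jaw":0}
    - {"dp":[0.029,-0.117,-0.1],"roll":0,"jaw":0}
    - {"dp":[0.029,-0.117,-0.1],"roll":0,"jaw":0}

```text
time: 4.38
ee_pos: [0.4456, -0.0336, 0.1038]
eef_rot: [-1.57, 0.0, 0.205]
contact_force: [0.4, -0.5, -0.6]
gripper_width: 0.997
```

```bash
python3 - <<'E'
from h import *
s=ctrl.sense(); print(s['time'],s['ee_pos'].round(4),s['eef_rot'].round(3))
im,C=snap('wrist','w3.png')
for q,x in(('base',(.444,-.035)),):
    for o in outline_of(q,'wrist'):
        ys,xs=np.where(o['mask']); print(q,round(o['conf'],2),np.round(o['uv']),xs.min(),xs.max(),ys.min(),ys.max(),*fit(q,[(o['mask'],C)],x)[::2])
E
```

```text
4.3833 [ 0.4456 -0.0336  0.1038] [-1.57   0.     0.205]
base 0.82 [275. 225.] 235 322 181 270 [ 0.44592867 -0.03644304] [1.0000205423171733]
```

View pics/w3.png

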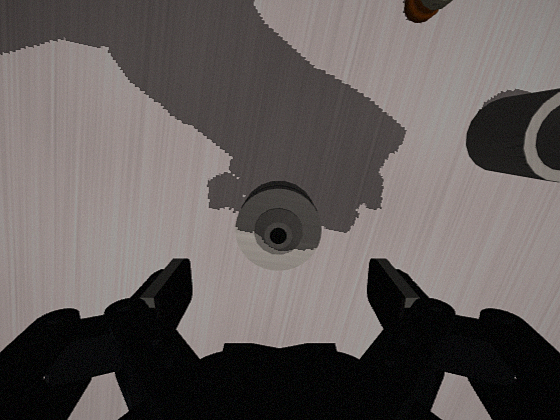

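Request:
step_arm:
  force: 60
  targets:
    - {"dp":[0,-0.004,-0.05],"roll":0,"jaw":0}
    - {"dp":[0,-0.004,-0.1],"roll":0,"jaw":0}
    - {"dp":[0,-0.004,-0.134],"roll":0,"jaw":0}
    - {"dp":[0,-0.004,-0.134],"roll":0,"jaw":0}
    - {"dp":[0,-0.004,-0.134],"roll":0,"jaw":0.5}
    - {"dp":[0,-0.004,-0.134],"roll":0,"jaw":1}
    - {"dp":[0,-0.004,-0.134],"roll":0,"jaw":1}
    - {"dp":[0,-0.004,-0.134],"roll":0,"jaw":1}

```text
time: 5.15
ee_pos: [0.446, -0.0381, 0.0051]
eef_rot: [-1.571, -0.003, 0.203]
contact_force: [-0.9, 1.6, 8.4]
gripper_width: 0.731
```

Request:
step_arm:
  targets:
    - {"dp":[0,0,0],"roll":0,"jaw":1}
    - {"dp":[0,0,0],"roll":0,"jaw":1}
    - {"dp":[0,0,0.03],"roll":0,"jaw":1}
    - {"dp":[0,0,0.07],"roll":0,"jaw":1}
    - {"dp":[0,0,0.11],"roll":0,"jaw":1}
    - {"dp":[0,0,0.133],"roll":0,"jaw":1}
    - {"dp":[0,0,0.133],"roll":0,"jaw":1}

```text
time: 5.73
ee_pos: [0.447, -0.0386, 0.107]
eef_rot: [-1.572, -0.007, 0.202]
contact_force: [0.1, -1.1, -4.0]
gripper_width: 0.733
```

Request:
step_arm:
  targets:
    - {"dp":[-0.037,0.352,0],"roll":0,"jaw":1}
    - {"dp":[-0.037,0.352,0],"roll":0,"jaw":1}
    - {"dp":[-0.037,0.352,0],"roll":0,"jaw":1}
    - {"dp":[-0.037,0.352,0],"roll":0,"jaw":1}
    - {"dp":[-0.037,0.352,0],"roll":0,"jaw":1}
    - {"dp":[-0.037,0.352,0],"roll":0,"jaw":1}
    - {"dp":[-0.037,0.352,0],"roll":0,"jaw":1}
    - {"dp":[-0.037,0.352,-0.03],"roll":0,"jaw":1}

```text
time: 6.4
ee_pos: [0.4179, 0.2322, 0.0822]
eef_rot: [-1.566, -0.005, 0.21]
contact_force: [1.5, 0.7, -4.5]
gripper_width: 0.732
```

```bash
python3 - <<'E'
from h import *
s=ctrl.sense(); print(s['time'],s['ee_pos'].round(4),s['eef_rot'].round(3))
im,C=snap('wrist','w4.png')
for q,x,z in(('base',(.418,.227),s['ee_pos'][2]-.005),('stand',(.4185,.227),0)):
    for o in outline_of(q,'wrist'):
        ys,xs=np.where(o['mask']); print(q,round(o['conf'],2),np.round(o['uv']),xs.min(),xs.max(),ys.min(),ys.max(),*fit(q,[(o['mask'],C)],x,z)[::2])
E
```

```text
6.4 [0.4179 0.2322 0.0822] [-1.566 -0.005  0.21 ]
base 0.87 [278. 280.] 202 356 202 347 [0.41765088 0.23605065] [1.0875169414953694]
stand 0.79 [271. 197.] 219 335 173 239 [0.41183928 0.24993199] [3.539358372456964]
stand 0.62 [104. 232.] 43 166 175 286 [0.28812894 0.19686636] [1.0276957163958642]
```

View pics/w4.png

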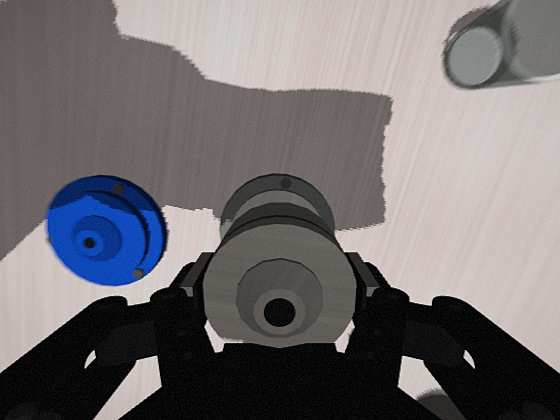

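Request:
step_arm:
  targets:
    - {"dp":[0,0,0],"roll":0,"jaw":1}
    - {"dp":[0,0,0],"roll":0,"jaw":1}

```text
time: 6.72
ee_pos: [0.4177, 0.2244, 0.0812]
eef_rot: [-1.571, -0.0, 0.2]
contact_force: [-0.2, -0.0, -4.7]
gripper_width: 0.733
```

```bash
python3 - <<'E'
from h import *
s=ctrl.sense(); print(s['time'],s['ee_pos'].round(4),s['eef_rot'].round(3))
im,C=snap('wrist','w5.png')
g=im.astype(int).sum(2)[270:345,240:320]; m=(g<60).astype(np.uint8)
n,l,st,ce=cv2.connectedComponentsWithStats(m)
for i in range(1,n):
    if 150<st[i,4]<1500: uv=ce[i]+[240,270]; print(uv,st[i,4],ray('wrist',uv,s['ee_pos'][2]+.045,C))
E
```

```text
6.7167 [0.4177 0.2244 0.0812] [-1.571 -0.     0.2  ]
[279.04035874 312.20478326] 669 [0.41804657 0.22578341 0.12616068]
```

Request:
step_arm:
  targets:
    - {"dp":[0.001,0.001,-0.03],"roll":0,"jaw":1}
    - {"dp":[0.001,0.001,-0.055],"roll":0,"jaw":1}
    - {"dp":[0.001,0.001,-0.068],"roll":0,"jaw":1}
    - {"dp":[0.001,0.001,-0.073],"roll":0,"jaw":1}
    - {"dp":[0.001,0.001,-0.075],"roll":0,"jaw":1}
    - {"dp":[0.001,0.001,-0.075],"roll":0,"jaw":1}

```text
time: 7.27
ee_pos: [0.4183, 0.2255, 0.0252]
eef_rot: [-1.57, -0.0, 0.201]
contact_force: [-0.3, 0.5, -3.8]
gripper_width: 0.731
```

Request:
step_arm:
  targets:
    - {"dp":[0,0,-0.001],"roll":0,"jaw":0}
    - {"dp":[0,0,-0.001],"roll":0,"jaw":0}
    - {"dp":[0,0,0],"roll":0,"jaw":0}
    - {"dp":[0,0,0.04],"roll":0,"jaw":0}
    - {"dp":[0,0,0.09],"roll":0,"jaw":0}
    - {"dp":[0,0,0.14],"roll":0,"jaw":0}
    - {"dp":[0,0,0.16],"roll":0,"jaw":0}
    - {"dp":[0,0,0.16],"roll":0,"jaw":0}

```text
time: 7.93
ee_pos: [0.4201, 0.2271, 0.1481]
eef_rot: [-1.568, -0.006, 0.202]
contact_force: [0.0, 0.5, -0.3]
gripper_width: 1.0
```

```bash
python3 - <<'E'
from h import *
s=ctrl.sense(); print(s['time'],s['ee_pos'].round(4),s['eef_rot'].round(3),s['gripper_width'])
obs=[]
for n in('wrist','scene','side'):
    im,C=snap(n,n+'6.png')
    for o in outline_of('base',n):
        f=fit('base',[(o['mask'],C)],(.418,.227),.02); print(n,o['conf'],*f[::2])
    if n=='wrist': print(proj(n,[.418,.226,.07],C))
E
```

```text
7.9333 [0.4201 0.2271 0.1481] [-1.568 -0.006  0.202] 1.0001753018417385
wrist 0.9 [0.41897213 0.22718857] [1.0155230424143555]
wrist 0.38 [0.50528662 0.15079993] [5.726001794258373]
[274.861816   222.72756853]
scene 0.66 [0.41539674 0.22965228] [1.0919631512071157]
side 0.91 [0.41900373 0.23240748] [1.0140037593984963]
```

View pics/wrist6.png

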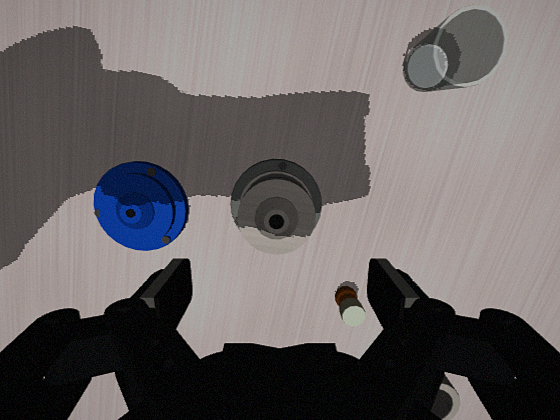

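Request:
step_arm:
  targets:
    - {"dp":[0.166,-0.39,0.01],"roll":0,"jaw":0}
    - {"dp":[0.166,-0.39,0.01],"roll":0,"jaw":0}
    - {"dp":[0.166,-0.39,0.01],"roll":0,"jaw":0}
    - {"dp":[0.166,-0.39,0.01],"roll":0,"jaw":0}
    - {"dp":[0.166,-0.39,0.01],"roll":0,"jaw":0}
    - {"dp":[0.166,-0.39,0.01],"roll":0,"jaw":0}
    - {"dp":[0.166,-0.39,0.01],"roll":0,"jaw":0}
    - {"dp":[0.166,-0.39,0.01],"roll":0,"jaw":0}

```text
time: 8.9
ee_pos: [0.5431, -0.0713, 0.151]
eef_rot: [-1.573, 0.001, 0.198]
contact_force: [-0.7, -0.5, 0.9]
gripper_width: 1.0
```

Request:
step_arm:
  targets:
    - {"dp":[0.081,-0.192,-0.07],"roll":0,"jaw":0}
    - {"dp":[0.081,-0.192,-0.07],"roll":0,"jaw":0}
    - {"dp":[0.081,-0.192,-0.07],"roll":0,"jaw":0}
    - {"dp":[0.081,-0.192,-0.07],"roll":0,"jaw":0}
    - {"dp":[0.081,-0.192,-0.07],"roll":0,"jaw":0}
    - {"dp":[0.081,-0.192,-0.07],"roll":0,"jaw":0}
    - {"dp":[0.081,-0.192,-0.07],"roll":0,"jaw":0}

```text
time: 9.48
ee_pos: [0.6025, -0.2101, 0.0979]
eef_rot: [-1.569, 0.002, 0.201]
contact_force: [0.9, 1.1, -0.1]
gripper_width: 1.0
```

```bash
python3 - <<'E'
from h import *
s=ctrl.sense(); print(s['time'],s['ee_pos'].round(4),s['eef_rot'].round(3),s['gripper_width'])
im,C=snap('wrist','w7.png')
for o in outline_of('disc','wrist'):
    f=fit('disc',[(o['mask'],C)],(.6045,-.2115),0); print(o['conf'],o['uv'],*f[::2])
E
```

```text
9.4833 [ 0.6025 -0.2101  0.0979] [-1.569  0.002  0.201] 0.9997539158531543
0.78 [281.6, 221.3] [ 0.6050021  -0.21281126] [1.0141296809986131]
```

Request:
step_arm:
  targets:
    - {"dp":[0.003,-0.004,-0.05],"roll":0,"jaw":0}
    - {"dp":[0.003,-0.004,-0.1],"roll":0,"jaw":0}
    - {"dp":[0.003,-0.004,-0.129],"roll":0,"jaw":0}
    - {"dp":[0.003,-0.004,-0.129],"roll":0,"jaw":0}
    - {"dp":[0.003,-0.004,-0.129],"roll":0,"jaw":0.5}
    - {"dp":[0.003,-0.004,-0.129],"roll":0,"jaw":1}
    - {"dp":[0.003,-0.004,-0.129],"roll":0,"jaw":1}
    - {"dp":[0.003,-0.004,-0.129],"roll":0,"jaw":1}

```text
time: 10.25
ee_pos: [0.6068, -0.2135, 0.0054]
eef_rot: [-1.572, -0.003, 0.202]
contact_force: [-1.7, 1.5, 9.0]
gripper_width: 0.6
```

Request:
step_arm:
  targets:
    - {"dp":[0,0,0],"roll":0,"jaw":1}
    - {"dp":[0,0,0],"roll":0,"jaw":1}
    - {"dp":[0,0,0],"roll":0,"jaw":1}
    - {"dp":[0,0,0.04],"roll":0,"jaw":1}
    - {"dp":[0,0,0.09],"roll":0,"jaw":1}
    - {"dp":[0,0,0.14],"roll":0,"jaw":1}
    - {"dp":[0,0,0.16],"roll":0,"jaw":1}
    - {"dp":[0,0,0.16],"roll":0,"jaw":1}

```text
time: 10.92
ee_pos: [0.6083, -0.2146, 0.1291]
eef_rot: [-1.575, -0.009, 0.202]
contact_force: [0.9, -0.1, -0.8]
gripper_width: 0.597
```

```bash
python3 - <<'E'
from h import *
s=ctrl.sense(); print(s['time'],s['ee_pos'].round(4),s['eef_rot'].round(3),s['gripper_width'])
im,C=snap('wrist','w8.png')
for o in outline_of('disc','wrist'):
    f=fit('disc',[(o['mask'],C)],s['ee_pos'][:2],s['ee_pos'][2]-.002); print(o['conf'],o['uv'],*f[::2])
E
```

```text
10.9167 [ 0.6083 -0.2146  0.1291] [-1.575 -0.009  0.202] 0.596597716307307
0.74 [280.4, 266.2] [ 0.60841968 -0.21189229] [1.074522859607505]
```

View pics/w8.png

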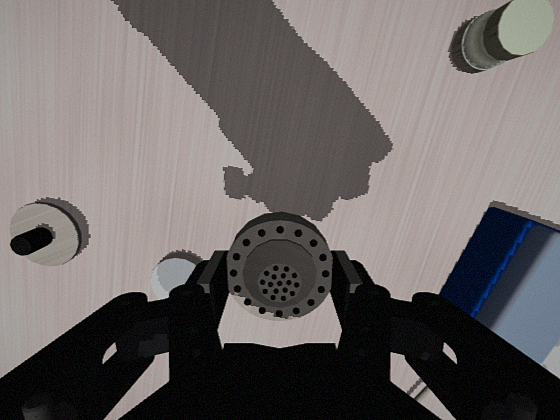

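Request:
step_arm:
  targets:
    - {"dp":[-0.167,0.387,0.02],"roll":0,"jaw":1}
    - {"dp":[-0.167,0.387,0.02],"roll":0,"jaw":1}
    - {"dp":[-0.167,0.387,0.02],"roll":0,"jaw":1}
    - {"dp":[-0.167,0.387,0.02],"roll":0,"jaw":1}
    - {"dp":[-0.167,0.387,0.02],"roll":0,"jaw":1}
    - {"dp":[-0.167,0.387,0.02],"roll":0,"jaw":1}
    - {"dp":[-0.167,0.387,0.02],"roll":0,"jaw":1}
    - {"dp":[-0.167,0.387,0.02],"roll":0,"jaw":1}

```text
time: 11.68
ee_pos: [0.4773, 0.081, 0.1367]
eef_rot: [-1.569, 0.003, 0.206]
contact_force: [-0.5, 0.8, -1.5]
gripper_width: 0.598
```

Request:
step_arm:
  targets:
    - {"dp":[-0.085,0.199,-0.02],"roll":0,"jaw":1}
    - {"dp":[-0.085,0.199,-0.02],"roll":0,"jaw":1}
    - {"dp":[-0.085,0.199,-0.02],"roll":0,"jaw":1}
    - {"dp":[-0.085,0.199,-0.02],"roll":0,"jaw":1}
    - {"dp":[-0.085,0.199,-0.04],"roll":0,"jaw":1}
    - {"dp":[-0.085,0.199,-0.04],"roll":0,"jaw":1}
    - {"dp":[-0.085,0.199,-0.04],"roll":0,"jaw":1}

```text
time: 12.27
ee_pos: [0.4156, 0.2256, 0.1068]
eef_rot: [-1.572, 0.002, 0.203]
contact_force: [0.5, -0.7, -2.0]
gripper_width: 0.596
```

```bash
python3 - <<'E'
from h import *
s=ctrl.sense(); print(s['time'],s['ee_pos'].round(4),s['eef_rot'].round(3),s['contact_force'].round(1))
im,C=snap('wrist','w9.png')
for o in outline_of('disc','wrist')[:1]:
    f=fit('disc',[(o['mask'],C)],s['ee_pos'][:2],s['ee_pos'][2]-.002); print(o['conf'],o['uv'],*f[::2])
E
```

```text
12.2667 [0.4156 0.2256 0.1068] [-1.572  0.002  0.203] [ 0.5 -0.7 -2. ]
0.8 [281.9, 264.6] [0.4157292  0.22816018] [1.0587914717141642]
```

Request:
step_arm:
  targets:
    - {"dp":[0.004,-0.001,-0.02],"roll":0,"jaw":1}
    - {"dp":[0.004,-0.001,-0.045],"roll":0,"jaw":1}
    - {"dp":[0.004,-0.001,-0.055],"roll":0,"jaw":1}
    - {"dp":[0.004,-0.001,-0.058],"roll":0,"jaw":1}
    - {"dp":[0.004,-0.001,-0.06],"roll":0,"jaw":1}
    - {"dp":[0.004,-0.001,-0.06],"roll":0,"jaw":1}

```text
time: 12.87
ee_pos: [0.4198, 0.2239, 0.0646]
eef_rot: [-1.569, 0.0, 0.198]
contact_force: [-6.2, -3.7, 32.1]
gripper_width: 0.596
```

Request:
step_arm:
  targets:
    - {"dp":[0,0,0.003],"roll":0,"jaw":1}
    - {"dp":[0,0,0.003],"roll":0,"jaw":1}

```text
time: 13.03
ee_pos: [0.4205, 0.2245, 0.0659]
eef_rot: [-1.57, -0.001, 0.2]
contact_force: [-0.0, 0.3, -1.1]
gripper_width: 0.599
```

```bash
python3 - <<'E'
from h import *
s=ctrl.sense(); print(s['time'],s['ee_pos'].round(4),s['eef_rot'].round(3),s['contact_force'].round(1))
im,C=snap('side','s10.png'); a=im[130:230,190:330]
im,C=snap('wrist','w10.png')
for o in outline_of('disc','wrist')[:1]:
    f=fit('disc',[(o['mask'],C)],s['ee_pos'][:2],.06); print(o['conf'],o['uv'],*f[::2])
b=cv2.resize(a,None,fx=5,fy=5,interpolation=cv2.INTER_CUBIC); cv2.imwrite('pics/c10.png',np.vstack([b[:,:,::-1]]))
E
```

```text
13.0333 [0.4205 0.2245 0.0659] [-1.57e+00 -1.00e-03  2.00e-01] [-0.   0.3 -1.1]
0.96 [280.5, 266.2] [0.42090912 0.22531423] [1.0195051240560948]
```

View pics/c10.png

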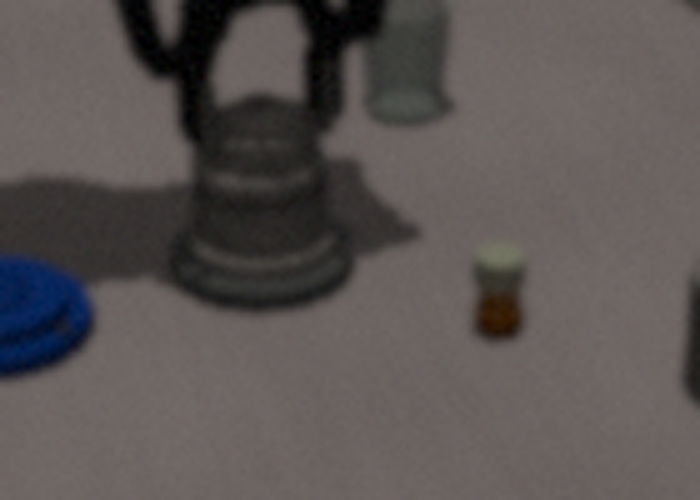

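Request:
step_arm:
  targets:
    - {"dp":[0,0,0],"roll":0,"jaw":0}
    - {"dp":[0,0,0],"roll":0,"jaw":0}
    - {"dp":[0,0,0],"roll":0,"jaw":0}
    - {"dp":[0,0,0.03],"roll":0,"jaw":0}
    - {"dp":[0,0,0.08],"roll":0,"jaw":0}
    - {"dp":[0,0,0.12],"roll":0,"jaw":0}
    - {"dp":[0,0,0.12],"roll":0,"jaw":0}
    - {"dp":[0,0,0.12],"roll":0,"jaw":0}

```text
time: 13.85
ee_pos: [0.4203, 0.2261, 0.1561]
eef_rot: [-1.569, -0.003, 0.203]
contact_force: [-0.3, -0.2, -0.4]
gripper_width: 1.002
```

```bash
python3 - <<'E'
from h import *
s=ctrl.sense(); print(s['time'],s['ee_pos'].round(4),s['eef_rot'].round(3),s['contact_force'].round(1))
im,C=snap('side','s11.png'); a=im[130:230,190:330]
im,C=snap('wrist','w11.png')
for o in outline_of('disc','wrist')[:1]:
    f=fit('disc',[(o['mask'],C)],(.419,.227),.06); print(o['conf'],o['uv'],*f[::2])
for o in outline_of('base','wrist')[:1]:
    f=fit('base',[(o['mask'],C)],(.419,.227),.02); print(o['conf'],o['uv'],*f[::2])
b=im[100:330,130:430]; b=cv2.resize(b,None,fx=2,fy=2); a=cv2.resize(a,(0,0),fx=1.4*2,fy=2.8)
cv2.imwrite('pics/c11.png',np.vstack([b,np.pad(a,((0,0),(0,600-a.shape[1]),(0,0)))])[:600,:,::-1])
E
```

```text
13.85 [0.4203 0.2261 0.1561] [-1.569 -0.003  0.203] [-0.3 -0.2 -0.4]
0.57 [284.9, 216.9] [0.42070267 0.22632864] [0.9989235559088501]
0.87 [270.4, 183.7] [0.41037599 0.24634288] [4.645351637764932]
```

View pics/c11.png

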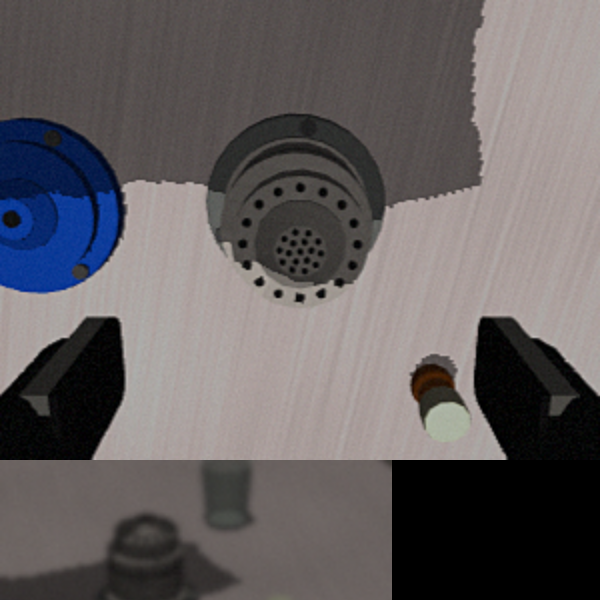

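Request:
step_arm:
  targets:
    - {"dp":[0.25,-0.208,0],"roll":0,"jaw":0}
    - {"dp":[0.25,-0.208,0],"roll":0,"jaw":0}
    - {"dp":[0.25,-0.208,0],"roll":0,"jaw":0}
    - {"dp":[0.25,-0.208,0],"roll":0,"jaw":0}
    - {"dp":[0.25,-0.208,0],"roll":0,"jaw":0}
    - {"dp":[0.25,-0.208,0],"roll":0,"jaw":0}
    - {"dp":[0.25,-0.208,-0.03],"roll":0,"jaw":0}
    - {"dp":[0.25,-0.208,-0.03],"roll":0,"jaw":0}

```text
time: 14.72
ee_pos: [0.6063, 0.0666, 0.1279]
eef_rot: [-1.572, 0.006, 0.198]
contact_force: [-2.2, 0.9, -1.6]
gripper_width: 1.003
```

```bash
python3 - <<'E'
from h import *
s=ctrl.sense(); print(s['time'],s['ee_pos'].round(4),s['eef_rot'].round(3),s['contact_force'].round(1))
im,C=snap('wrist','w12.png')
for o in outline_of('funnel','wrist'):
    ys,xs=np.where(o['mask']);f=fit('funnel',[(o['mask'],C)],(.608,.068),.0); print(o['conf'],o['uv'],xs.min(),xs.max(),ys.min(),ys.max(),*f[::2])
E
```

```text
14.7167 [0.6063 0.0666 0.1279] [-1.572  0.006  0.198] [-2.2  0.9 -1.6]
0.82 [283.8, 225.8] 244 319 177 259 [0.60851404 0.06643312] [1.2654303687095168]
```

Request:
step_arm:
  targets:
    - {"dp":[0.003,0.001,-0.05],"roll":0,"jaw":0}
    - {"dp":[0.003,0.001,-0.1],"roll":0,"jaw":0}
    - {"dp":[0.003,0.001,-0.15],"roll":0,"jaw":0}
    - {"dp":[0.003,0.001,-0.155],"roll":0,"jaw":0}
    - {"dp":[0.003,0.001,-0.155],"roll":0,"jaw":0}
    - {"dp":[0.003,0.001,-0.155],"roll":0,"jaw":0.5}
    - {"dp":[0.003,0.001,-0.155],"roll":0,"jaw":1}
    - {"dp":[0.003,0.001,-0.155],"roll":0,"jaw":1}

```text
time: 15.48
ee_pos: [0.6103, 0.0703, 0.0189]
eef_rot: [-1.571, -0.003, 0.202]
contact_force: [-2.6, -0.2, 7.3]
gripper_width: 0.656
```

Request:
step_arm:
  targets:
    - {"dp":[0,0,0],"roll":0,"jaw":1}
    - {"dp":[0,0,0],"roll":0,"jaw":1}
    - {"dp":[0,0,0],"roll":0,"jaw":1}
    - {"dp":[0,0,0],"roll":0,"jaw":1}

```text
time: 15.82
ee_pos: [0.6103, 0.0703, 0.0189]
eef_rot: [-1.57, -0.003, 0.202]
contact_force: [-2.5, -0.1, 10.8]
gripper_width: 0.658
```

Request:
step_arm:
  targets:
    - {"dp":[0,0,0.04],"roll":0,"jaw":1}
    - {"dp":[0,0,0.09],"roll":0,"jaw":1}
    - {"dp":[0,0,0.14],"roll":0,"jaw":1}
    - {"dp":[0,0,0.18],"roll":0,"jaw":1}
    - {"dp":[0,0,0.18],"roll":0,"jaw":1}
    - {"dp":[0,0,0.18],"roll":0,"jaw":1}

```text
time: 16.32
ee_pos: [0.6106, 0.0704, 0.1543]
eef_rot: [-1.57, -0.006, 0.202]
contact_force: [-0.9, -0.8, -3.8]
gripper_width: 0.657
```

```bash
python3 - <<'E'
from h import *
s=ctrl.sense(); print(s['time'],s['ee_pos'].round(4),s['eef_rot'].round(3),s['contact_force'].round(1))
im,C=snap('wrist','w13.png')
for o in outline_of('funnel','wrist'):
    ys,xs=np.where(o['mask']);f=fit('funnel',[(o['mask'],C)],s['ee_pos'][:2],s['ee_pos'][2]-.012); print(o['conf'],o['uv'],xs.min(),xs.max(),ys.min(),ys.max(),*f[::2])
E
```

```text
16.3167 [0.6106 0.0704 0.1543] [-1.57  -0.006  0.202] [-0.9 -0.8 -3.8]
0.95 [278.3, 291.0] 208 350 208 347 [0.60966063 0.07758158] [1.4276683478735006]
```

View pics/w13.png

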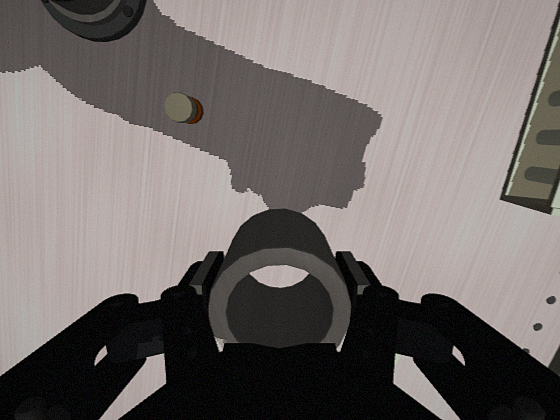

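```bash
python3 - <<'E'
from h import *
from scipy.optimize import least_squares
s=ctrl.sense(); C=cal('wrist'); z=s['ee_pos'][2]+.0411; print(s['ee_pos'])
im=cv2.imread('pics/w13.png')
def bb(p):
    P=np.array([proj('wrist',[p[0]+.029*np.cos(a),p[1]+.029*np.sin(a),z],C) for a in A]); return np.array([P[:,0].min(),P[:,0].max(),P[:,1].min()])
r=least_squares(lambda p:bb(p)-[208.5,350.5,247.5],s['ee_pos'][:2],diff_step=1e-3); print(r.x,r.fun)
E
```

```text
[0.60868406 0.07046231 0.15099194]
[0.61009823 0.06765142] [-2.09739517  2.08842579  0.27436294]
```

Request:
step_arm:
  targets:
    - {"dp":[-0.252,0.212,0],"roll":0,"jaw":1}
    - {"dp":[-0.252,0.212,0],"roll":0,"jaw":1}
    - {"dp":[-0.252,0.212,0],"roll":0,"jaw":1}
    - {"dp":[-0.252,0.212,0],"roll":0,"jaw":1}
    - {"dp":[-0.252,0.212,0],"roll":0,"jaw":1}
    - {"dp":[-0.252,0.212,0],"roll":0,"jaw":1}
    - {"dp":[-0.252,0.212,-0.02],"roll":0,"jaw":1}
    - {"dp":[-0.252,0.212,-0.02],"roll":0,"jaw":1}

```text
time: 17.08
ee_pos: [0.4165, 0.2309, 0.1337]
eef_rot: [-1.572, 0.005, 0.208]
contact_force: [-0.1, 0.7, -1.8]
gripper_width: 0.659
```

Request:
step_arm:
  targets:
    - {"dp":[0,0,0],"roll":0,"jaw":1}
    - {"dp":[0,0,0],"roll":0,"jaw":1}

```text
time: 17.25
ee_pos: [0.4211, 0.2279, 0.1359]
eef_rot: [-1.572, 0.0, 0.2]
contact_force: [-0.5, 0.2, -2.8]
gripper_width: 0.66
```

```bash
python3 - <<'E'
from h import *
s=ctrl.sense(); print(s['time'],s['ee_pos'].round(4),s['eef_rot'].round(3),s['contact_force'].round(1))
for n in('scene','side'):
    im,C=snap(n,n+'14.png')
    for o in outline_of('funnel',n)[:1]:
        f=fit('funnel',[(o['mask'],C)],s['ee_pos'][:2],s['ee_pos'][2]-.0189); print(n,o['conf'],o['uv'],*f[::2])
    for o in outline_of('disc',n)[:1]:
        f=fit('disc',[(o['mask'],C)],(.42,.226),.06); print(n,o['conf'],o['uv'],*f[::2])
E
```

```text
17.25 [0.4211 0.2279 0.1359] [-1.572  0.     0.2  ] [-0.5  0.2 -2.8]
scene 0.68 [357.7, 115.4] [0.41915774 0.22277289] [1.214455602536998]
scene 0.96 [356.0, 147.2] [0.41886618 0.22816017] [1.0453091684434968]
side 0.85 [240.5, 125.2] [0.42398592 0.22973589] [1.1118548387096774]
side 0.54 [241.0, 158.8] [0.42079207 0.23086406] [1.127224919093851]
```

Request:
step_arm:
  targets:
    - {"dp":[-0.001,0.002,-0.02],"roll":0,"jaw":1}
    - {"dp":[-0.001,0.002,-0.035],"roll":0,"jaw":1}
    - {"dp":[-0.001,0.002,-0.045],"roll":0,"jaw":1}
    - {"dp":[-0.001,0.002,-0.05],"roll":0,"jaw":1}
    - {"dp":[-0.001,0.002,-0.053],"roll":0,"jaw":1}
    - {"dp":[-0.001,0.002,-0.053],"roll":0,"jaw":1}

```text
time: 18.05
ee_pos: [0.4198, 0.2304, 0.0963]
eef_rot: [-1.571, 0.0, 0.201]
contact_force: [0.7, 0.7, -2.7]
gripper_width: 0.658
```

Request:
step_arm:
  targets:
    - {"dp":[0,0,-0.001],"roll":0,"jaw":1}
    - {"dp":[0,0,-0.002],"roll":0,"jaw":1}
    - {"dp":[0,0,-0.002],"roll":0,"jaw":1}

```text
time: 18.3
ee_pos: [0.42, 0.2307, 0.0959]
eef_rot: [-1.57, -0.001, 0.202]
contact_force: [-2.0, -1.6, 9.7]
gripper_width: 0.661
```

Contact at exactly the expected seat height. Release and rise.

Request:
step_arm:
  targets:
    - {"dp":[0,0,0.001],"roll":0,"jaw":0}
    - {"dp":[0,0,0.001],"roll":0,"jaw":0}
    - {"dp":[0,0,0.001],"roll":0,"jaw":0}
    - {"dp":[0,0,0.03],"roll":0,"jaw":0}
    - {"dp":[0,0,0.08],"roll":0,"jaw":0}
    - {"dp":[0,0,0.13],"roll":0,"jaw":0}
    - {"dp":[0,0,0.13],"roll":0,"jaw":0}
    - {"dp":[0,0,0.13],"roll":0,"jaw":0}

```text
time: 18.97
ee_pos: [0.4206, 0.2314, 0.1941]
eef_rot: [-1.569, -0.004, 0.202]
contact_force: [-0.1, -0.0, -0.0]
gripper_width: 1.0
```

```bash
python3 - <<'E'
from h import *
s=ctrl.sense(); print(s['time'],s['ee_pos'].round(4),s['eef_rot'].round(3),s['contact_force'].round(1))
im2,C=snap('side','s15.png')
im,C=snap('wrist','w15.png')
for c in((.077,.029),(.137,.029)):
  P=np.array([proj('wrist',[.42+c[1]*np.cos(a),.2265+c[1]*np.sin(a),c[0]],C) for a in A]); print(c,P.min(0),P.max(0))
  cv2.polylines(im,[P.astype(np.int32)],True,(255,0,0))
a=cv2.resize(im2[110:230,170:310],None,fx=2,fy=2)
im=np.hstack([im[:420,:500],np.pad(a,((0,180),(0,0),(0,0)))])
cv2.imwrite('pics/c15.png',im[:,:,::-1])
E
```

```text
18.9667 [0.4206 0.2314 0.1941] [-1.569 -0.004  0.202] [-0.1 -0.  -0. ]
(0.077, 0.029) [245.87832861 183.08680627] [309.37772173 244.32763305]
(0.137, 0.029) [236.82483991 197.19120571] [317.8047636  273.70036984]
```

View pics/c15.png

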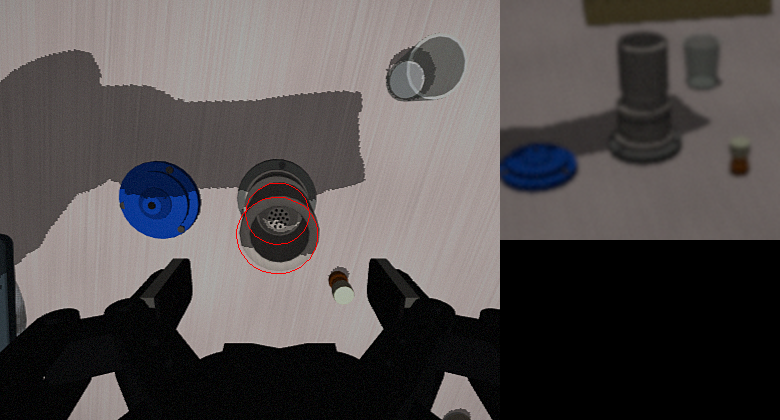

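Request:
step_arm:
  targets:
    - {"dp":[0.055,-0.4,0],"roll":0,"jaw":0}
    - {"dp":[0.055,-0.4,0],"roll":0,"jaw":0}
    - {"dp":[0.055,-0.4,0],"roll":0,"jaw":0}
    - {"dp":[0.055,-0.4,0],"roll":0,"jaw":0}
    - {"dp":[0.055,-0.4,0],"roll":0,"jaw":0}
    - {"dp":[0.055,-0.4,0],"roll":0,"jaw":0}
    - {"dp":[0.055,-0.4,0],"roll":0,"jaw":0}
    - {"dp":[0.055,-0.4,0],"roll":0,"jaw":0}

```text
time: 19.73
ee_pos: [0.4602, -0.0761, 0.1916]
eef_rot: [-1.574, 0.001, 0.195]
contact_force: [0.9, -0.8, 0.1]
gripper_width: 1.001
```

Request:
step_arm:
  targets:
    - {"dp":[-0.077,-0.282,-0.09],"roll":0,"jaw":0}
    - {"dp":[-0.077,-0.282,-0.09],"roll":0,"jaw":0}
    - {"dp":[-0.077,-0.282,-0.09],"roll":0,"jaw":0}
    - {"dp":[-0.077,-0.282,-0.09],"roll":0,"jaw":0}
    - {"dp":[-0.077,-0.282,-0.09],"roll":0,"jaw":0}
    - {"dp":[-0.077,-0.282,-0.09],"roll":0,"jaw":0}
    - {"dp":[-0.077,-0.282,-0.09],"roll":0,"jaw":0}
    - {"dp":[-0.077,-0.282,-0.09],"roll":0,"jaw":0}

```text
time: 20.4
ee_pos: [0.4014, -0.2815, 0.1232]
eef_rot: [-1.569, 0.003, 0.198]
contact_force: [0.7, 0.8, 0.3]
gripper_width: 1.004
```

```bash
python3 - <<'E'
from h import *
s=ctrl.sense(); print(s['time'],s['ee_pos'].round(4),s['eef_rot'].round(3),s['contact_force'].round(1))
im,C=snap('wrist','w16.png')
for o in outline_of('lid','wrist'):
    ys,xs=np.where(o['mask']);f=fit('lid',[(o['mask'],C)],(.404,-.281),.0); print(o['conf'],o['uv'],xs.min(),xs.max(),ys.min(),ys.max(),*f[::2])
E
```

```text
20.4 [ 0.4014 -0.2815  0.1232] [-1.569  0.003  0.198] [0.7 0.8 0.3]
0.93 [280.4, 214.2] 247 316 178 244 [ 0.40339711 -0.28077962] [1.0504939626783754]
```

View pics/w16.png

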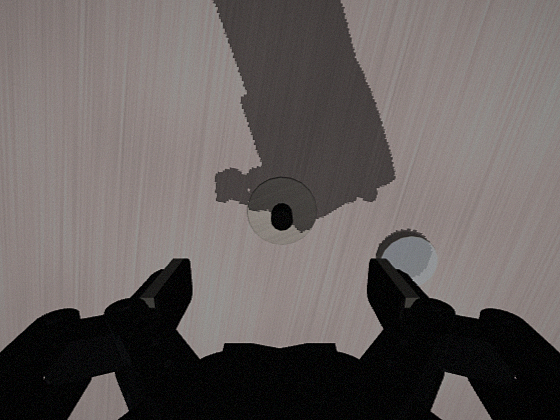

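Request:
step_arm:
  force: 60
  targets:
    - {"dp":[0.002,0.001,-0.05],"roll":0,"jaw":0}
    - {"dp":[0.002,0.001,-0.1],"roll":0,"jaw":0}
    - {"dp":[0.002,0.001,-0.136],"roll":0,"jaw":0}
    - {"dp":[0.002,0.001,-0.136],"roll":0,"jaw":0}
    - {"dp":[0.002,0.001,-0.136],"roll":0,"jaw":0}

```text
time: 20.92
ee_pos: [0.4043, -0.2786, 0.0223]
eef_rot: [-1.568, 0.002, 0.204]
contact_force: [-0.5, -0.2, 0.8]
gripper_width: 1.003
```

Request:
step_arm:
  targets:
    - {"dp":[0,0,0],"roll":0,"jaw":0.5}
    - {"dp":[0,0,0],"roll":0,"jaw":0.7}
    - {"dp":[0,0,0],"roll":0,"jaw":1}
    - {"dp":[0,0,0],"roll":0,"jaw":1}
    - {"dp":[0,0,0],"roll":0,"jaw":1}
    - {"dp":[0,0,0],"roll":0,"jaw":1}
    - {"dp":[0,0,0],"roll":0,"jaw":1}
    - {"dp":[0,0,0],"roll":0,"jaw":1}

```text
time: 21.58
ee_pos: [0.4048, -0.2804, 0.0234]
eef_rot: [-1.571, -0.001, 0.202]
contact_force: [-0.9, 0.8, 8.7]
gripper_width: 0.186
```

Request:
step_arm:
  targets:
    - {"dp":[0,0,0.04],"roll":0,"jaw":1}
    - {"dp":[0,0,0.09],"roll":0,"jaw":1}
    - {"dp":[0,0,0.14],"roll":0,"jaw":1}
    - {"dp":[0,0,0.19],"roll":0,"jaw":1}
    - {"dp":[0,0,0.24],"roll":0,"jaw":1}
    - {"dp":[0,0,0.24],"roll":0,"jaw":1}
    - {"dp":[0,0,0.24],"roll":0,"jaw":1}
    - {"dp":[0,0,0.24],"roll":0,"jaw":1}

```text
time: 22.25
ee_pos: [0.4044, -0.2796, 0.2025]
eef_rot: [-1.57, -0.0, 0.202]
contact_force: [0.0, 0.5, -1.1]
gripper_width: 0.183
```

```bash
python3 - <<'E'
from h import *
s=ctrl.sense(); print(s['time'],s['ee_pos'].round(4),s['eef_rot'].round(3),s['contact_force'].round(1))
im,C=snap('wrist','w17.png')
for n in('wrist','side','scene'):
  if n!='wrist': im,C=snap(n,n+'17.png')
  for o in outline_of('lid',n)[:1]:
    f=fit('lid',[(o['mask'],C)],s['ee_pos'][:2],s['ee_pos'][2]-.0234); print(n,o['conf'],o['uv'],*f[::2])
E
```

```text
22.25 [ 0.4044 -0.2796  0.2025] [-1.57  -0.     0.202] [ 0.   0.5 -1.1]
wrist 0.55 [279.1, 243.6] [ 0.40320154 -0.27492164] [1.5461336032388664]
side 0.65 [304.5, 250.0] [ 0.40276626 -0.28399301] [1.4239593188268684]
scene 0.59 [96.9, 184.7] [ 0.40910145 -0.28101277] [1.3388235294117647]
```

View pics/w17.png

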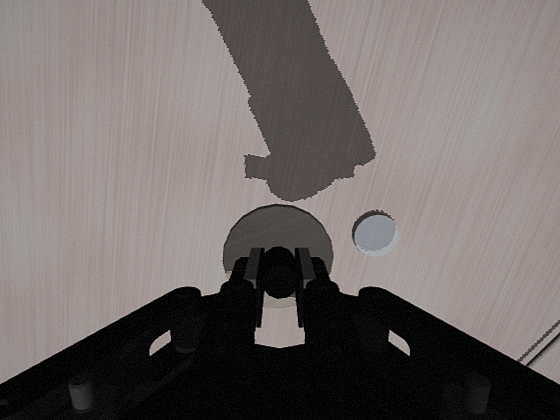

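Request:
step_arm:
  targets:
    - {"dp":[0.067,0.4,0.01],"roll":0,"jaw":1}
    - {"dp":[0.067,0.4,0.01],"roll":0,"jaw":1}
    - {"dp":[0.067,0.4,0.01],"roll":0,"jaw":1}
    - {"dp":[0.067,0.4,0.01],"roll":0,"jaw":1}
    - {"dp":[0.067,0.4,0.01],"roll":0,"jaw":1}
    - {"dp":[0.067,0.4,0.01],"roll":0,"jaw":1}
    - {"dp":[0.067,0.4,0.01],"roll":0,"jaw":1}
    - {"dp":[0.067,0.4,0.01],"roll":0,"jaw":1}

```text
time: 23.22
ee_pos: [0.4554, 0.0264, 0.2097]
eef_rot: [-1.569, 0.0, 0.209]
contact_force: [1.2, -0.4, -0.5]
gripper_width: 0.186
```

Request:
step_arm:
  targets:
    - {"dp":[-0.046,0.275,0],"roll":0,"jaw":1}
    - {"dp":[-0.046,0.275,0],"roll":0,"jaw":1}
    - {"dp":[-0.046,0.275,0],"roll":0,"jaw":1}
    - {"dp":[-0.046,0.275,0],"roll":0,"jaw":1}
    - {"dp":[-0.046,0.275,0],"roll":0,"jaw":1}
    - {"dp":[-0.046,0.275,0],"roll":0,"jaw":1}
    - {"dp":[-0.046,0.275,0],"roll":0,"jaw":1}
    - {"dp":[-0.046,0.275,0],"roll":0,"jaw":1}

```text
time: 23.88
ee_pos: [0.4202, 0.2256, 0.2098]
eef_rot: [-1.572, 0.001, 0.202]
contact_force: [0.7, -1.1, -1.0]
gripper_width: 0.182
```

Request:
step_arm:
  targets:
    - {"dp":[0,0,0],"roll":0,"jaw":1}
    - {"dp":[0,0,0],"roll":0,"jaw":1}

```text
time: 24.05
ee_pos: [0.4207, 0.2246, 0.2103]
eef_rot: [-1.571, 0.0, 0.199]
contact_force: [1.2, -0.1, -0.7]
gripper_width: 0.188
```

```bash
python3 - <<'E'
from h import *
s=ctrl.sense(); e=s['ee_pos']; print(s['time'],e.round(4),s['eef_rot'].round(3),s['contact_force'].round(1))
im,C=snap('wrist','w18.png')
P=np.array([proj('wrist',[e[0]+.031*np.cos(a),e[1]+.031*np.sin(a),e[2]-.0074],C) for a in A]).astype(np.int32)
cv2.polylines(im,[P],True,(255,0,0)); out=[im[150:350,150:420]]
for n in('side','scene'):
    im,C=snap(n,n+'18.png')
    for r,z,x,y,col in((.029,.137,.42,.2265,(0,255,0)),(.031,e[2]-.0134,e[0],e[1],(255,0,0))):
        P=np.array([proj(n,[x+r*np.cos(a),y+r*np.sin(a),z],C) for a in A]); cv2.polylines(im,[(P*16).astype(np.int32)],True,col,shift=4)
    c=P.mean(0).astype(int); out.append(cv2.resize(im[max(0,c[1]-30):c[1]+70,c[0]-65:c[0]+65],(270,200)))
cv2.imwrite('pics/c18.png',np.hstack(out)[:,:800,::-1])
E
```

```text
24.05 [0.4207 0.2246 0.2103] [-1.571  0.     0.199] [ 1.2 -0.1 -0.7]
```

View pics/c18.png

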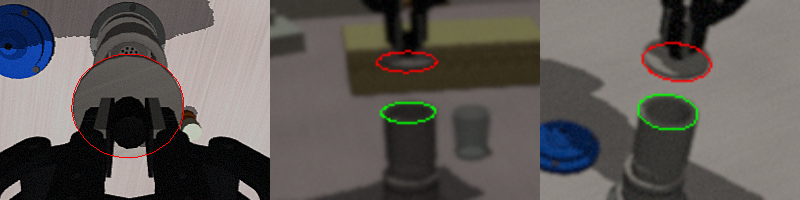

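Request:
step_arm:
  targets:
    - {"dp":[-0.001,0.002,-0.03],"roll":0,"jaw":1}
    - {"dp":[-0.001,0.002,-0.055],"roll":0,"jaw":1}
    - {"dp":[-0.001,0.002,-0.068],"roll":0,"jaw":1}
    - {"dp":[-0.001,0.002,-0.075],"roll":0,"jaw":1}
    - {"dp":[-0.001,0.002,-0.078],"roll":0,"jaw":1}
    - {"dp":[-0.001,0.002,-0.08],"roll":0,"jaw":1}
    - {"dp":[-0.001,0.002,-0.08],"roll":0,"jaw":1}

```text
time: 24.78
ee_pos: [0.4204, 0.2277, 0.1511]
eef_rot: [-1.57, -0.002, 0.201]
contact_force: [-0.8, -1.2, 1.6]
gripper_width: 0.188
```

Request:
step_arm:
  targets:
    - {"dp":[0,0,0],"roll":0,"jaw":0.6}
    - {"dp":[0,0,0],"roll":0,"jaw":0}
    - {"dp":[0,0,0],"roll":0,"jaw":0}
    - {"dp":[0,0,0.02],"roll":0,"jaw":0}
    - {"dp":[0,0,0.06],"roll":0,"jaw":0}
    - {"dp":[0,0,0.11],"roll":0,"jaw":0}
    - {"dp":[0,0,0.14],"roll":0,"jaw":0}
    - {"dp":[0,0,0.14],"roll":0,"jaw":0}

```text
time: 25.45
ee_pos: [0.4217, 0.2284, 0.2598]
eef_rot: [-1.567, -0.007, 0.202]
contact_force: [0.7, 0.3, -0.5]
gripper_width: 1.003
```

```bash
python3 - <<'E'
from h import *
s=ctrl.sense(); e=s['ee_pos']; print(s['time'],e.round(4),s['contact_force'].round(1),s['gripper_width'])
out=[]
for n in('wrist','side','scene'):
    im,C=snap(n,n+'19.png'); im=im.copy()
    for r,z in((.031,.143),(.009,.169)):
        P=np.array([proj(n,[.42+r*np.cos(a),.2265+r*np.sin(a),z],C) for a in A]); cv2.polylines(im,[(P*16).astype(np.int32)],True,(255,0,0),shift=4)
    c=P.mean(0).astype(int); d=45 if n!='wrist' else 90
    out.append(cv2.resize(im[max(0,c[1]-d):c[1]+d,c[0]-d:c[0]+d],(266,266)))
cv2.imwrite('pics/c19.png',np.hstack(out)[:,:,::-1])
E
```

```text
25.45 [0.4217 0.2284 0.2598] [ 0.7  0.3 -0.5] 1.0030395500062812
```

View pics/c19.png

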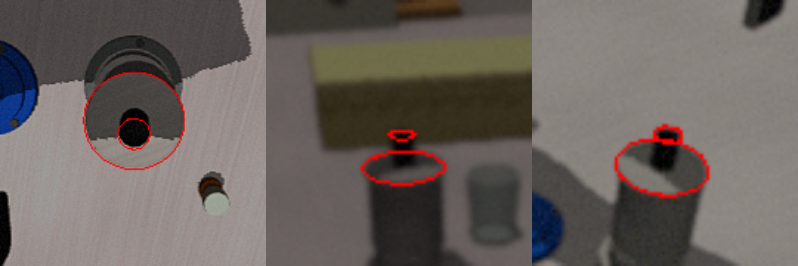

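```bash
python3 - <<'E'
from h import *
print(workorder.close_job(), ctrl.sense()['time'])
E
```

```text
the job is handed in; nothing more can be done
the job is handed in; nothing more can be done
```

I built the tower on the grey steel stand in the required order (base, disc, funnel tube, lid), then handed the job in at about 25.5 s of the 109 s allowed. No verdict came back on hand-in.

**Seating:** each part was set down at its computed seated height. The base, disc and lid were within about 1 mm of their calculated heights by the tool position, and the funnel matched its height exactly. The disc met 32 N on the way down; I eased off and checked it before releasing.

**Last checks:** after I released each part, pictures showed it level and within about 2 mm of the part below. The final wrist, side and scene pictures show the lid's flange on its predicted seated circle. The gripper was open and about 10 cm above the tower, touching nothing.

**Small disagreements:**
- The scene and side cameras differed from the wrist camera by 2–5 mm. I used the wrist estimate.
- In the last wrist picture the knob top sat a few pixels off its prediction, although the flange and the side view agreed.
- The beaker and vial still stand upright in the later pictures. I did not re-measure the bystanders at the end, but the arm never worked near them or the blue look-alike.

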